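# Seat a drilled plate on the two locating pins of a fixture

## Task

The drilled plate lies askew across the fixture, propped up on the two locating pins. Nudge it with the fingertips, without picking it up, up to the side fence and away from you until both of its holes drop over the pins and it lies flat on the base. Leave the tools and small parts around it where they are.

Things in the scene. Friction and masses are not known exactly. Their poses are not given: they have to be found in the camera images.
- fixture: Fixed steel fixture on the bench: dark base plate 10 mm thick, a straight fence along its left side, two upright locating pins. Origin: at bench height, midway between the pins; x points away from the robot, y left towards the fence, z up. Base spans x -115 to +100, y -110 to +100 mm. Pins at x = 0, y = +50 and -50 mm, 11 mm thick, 10 mm above the base, top 3.5 mm narrowing to 6 mm.
- fence_face (a point): Middle of the top edge of the fence's flat inner face, which looks to the right: y = +76 mm in the fixture's frame, running from x = -70 to +80 mm, top 36 mm above the bench.
- pin_left (a point): centre of the top of the left locating pin (nearer the fence), 20 mm above the bench; hidden under the plate at the start
- pin_right (a point): centre of the top of the right locating pin, 20 mm above the bench; hidden under the plate at the start
- plate: Loose flat bright steel-grey plate 120 mm (its x) by 150 (its y) by 12 thick, 0.45 to 0.7 kg; two 15 mm through holes at x = 0, y = +50 and -50 mm. Origin: centre of the underside, z up. Starts leaning towards the robot by about 6.5 degrees, propped on the pin tips with its near edge on the base, 26 to 40 mm nearer the robot and 12 to 28 mm further right than when seated, turned up to 7 degrees.
- plate_near (a point): Middle of the plate's near edge, half way up its side face (plate x -60, z 6 mm). At the start this face spans about 10 to 22 mm above the bench. The plate slides under a push of 2 to 6 N; once dropped on the pins it is stopped by them (20 N does not shift it off).
- plate_right (a point): Middle of the plate's right edge, half way up its side face (plate y -75, z 6 mm). At the start this face spans about 17 to 29 mm above the bench. Seated, the plate's origin lies over the fixture's origin, 10 mm up, its left edge 1 mm off the fence; the holes have 2 mm play round the pins.
- plate_hole0 (a point): centre of the mouth of the plate's left hole, on its upper face
- plate_hole1 (a point): centre of the mouth of the plate's right hole, on its upper face
- nut_m12_1: hexagon nut, 22x19x10 mm, lying flat on the base plate of the fixture behind the plate's place (it clears the seated plate by about 15 mm); a bystander
- bolt_m12_1: hexagon bolt, 55 mm long, lying on the bench to the right of the fixture; a bystander
- offcut_3: flat steel offcut, 120x30x14 mm, lying on the bench to the left of the fence; a bystander
- try_square: try square, 172x100x16 mm, lying on the bench to the left of the offcut; a bystander
- centre_punch: centre punch, 116 mm long, 12 mm thick, lying on the bench to the right, in front of the vice; a bystander
Not all that is in view belongs to the job. What is shaped like the plate but yellow is not meant.

How it is judged:
By the outcome, as a careful person would: the job done as asked, in the order asked, and still so for the second after the job is handed in, with the robot touching nothing.
It also fails if it takes over 58 s, if anything falls off the work surface, if the arm or the gripper's body presses on something with over 40 N, if the wrist force passes 120 N, or if a joint passes its speed limit or range.

## Robot

A 6-joint arm with a two-finger parallel gripper is mounted at the origin on a cart in front of the work surface, level with it; the furniture and walls round the work are solid. World frame = base frame: x ahead of the robot, y to its left, z up, the work surface at z = 0. Lengths are in m, angles in rad, forces in N, time in s.
With the tool pointing down it reaches from about 0.35 to 0.975 m from the base axis. Payload 4.9 kg.
Tool frame: the origin (TCP) lies on the centre line of the jaws, within the pads' length; the fingertips stand manip.tcp_to_tips ahead of it and the grasp point (between the pads) lies 11 mm behind it (manip.tcp_to_tips is the distance from the TCP to the fingertips, in m); x points along the fingers, y is the direction in which the jaws open and shut, and the axes are right-handed (so a half turn about x gives the same grasp; the last joint's range is limited). The gripper opens to 85 mm and grips with 20 to 120 N. Pads are 22 mm wide; open, the fingers measure 114 mm over their backs; the gripper's body (76 mm by 85 mm) begins 54 mm behind the grasp point. The pads swing forward as they close: fully open they stand 13 mm farther back than shut.
Start: joints at [1.039, 0.053, 1.613, -0, 1.476, -0.119], TCP at [0.251, 0.572, 0.239] pointing down, gripper open.
Joint ranges: [-3.01, 3.01], [-1.01, 2.22], [0.06, 2.58], [-1.02, 4.17], [0.09, 2.62], [-3.14, 3.14]. Speed limits (rad/s): [2.57, 2.57, 3.14, 3.14, 3.14, 3.14].

## Interface

Orientations are given as a unit quaternion [w, x, y, z].
In Python, from plant import status, imaging, workorder, manip gives the robot as it stands.
- The arm moves only by the tool carry_out, never from a script. Its argument "moves" is one flat list of numbers, 5 for each row, row after row: the opening, from 0 (shut) to 1 (fully open), then the shift along the tool's x, y, z in cm, then the turn about the tool's x in rad. In form: [claw, tx, ty, tz, twist, claw, tx, ty, tz, twist, ...]. A call has 1 to 12 rows; each row is the pose to reach, as a shift and turn from the pose commanded when the call began, along the tool's axes at that moment; what a row does not reach only later rows make up. A row lasts 1/12 s, in which the tool goes at most 41.7 mm and 7.16 degrees, less where a joint would pass 70% of its speed; a pose out of reach is approached as far as the arm can. A call with a gripper value outside its range is refused whole. The fingers move at their own pace and stop on an object; the grip force is fixed at half the most. Time passes only in rows, so rows that repeat a pose let the fingers close. It gives the time, the measured TCP pose, the force and the opening at its end, in the units of the state.
- status.state(): the state, without advancing time (a new reading comes with each control period).
- imaging.grab_frame(name): name is "side" or "top" or "wrist"; returns the picture (400x640x3 uint8, red, green, blue); there is no depth.
- imaging.camera_info(name): a dict with "K" (3x3 intrinsics, pixels), "R" (3x3) and "t" (3): a world point X has camera coordinates R X + t. Camera axes: x right, y down, z forward; pixel columns grow to the right and rows downward; lengths in m; the calibration is good to about 2 mm. A picture is of the moment at which its call begins: read the wrist's pose just before it. camera_info takes no time and is no camera call; for the wrist camera it gives the pose at the moment of the call.
- workorder.job_done(): hands the job in, once; it reports no verdict.
The state is a dict: "time": time; "joint_pos": joint angles; "joint_vel": joint speeds; "joint_efforts": joint torques, N m; "tool_pos": TCP position; "tool_rot": TCP orientation; "contact_force": force on the tool from outside, world axes, zero at the start; "ft_torque": the same for the moment, N m; "gripper_width": opening from 0.0 (shut) to 1.0 (fully open).
Only numpy, scipy, OpenCV 4.12 (cv2) and the standard library are available. Lean on these libraries where they do the work, as an engineer would, in place of code of your own. Each camera call takes 0.05 s, during which the arm holds its last target.

## Working session

There is one attempt and no reset: what is moved stays moved. The work goes in short steps, Python scripts to look and compute and a tool call to move; the robot and the scene stay as the last step left them, time stands still between calls to the robot, and variables do not carry over. Pictures are saved under pics/ and viewed, and the job is handed in when it is done.

Besides the shell and the picture viewer there is one more tool, called after "Emit:" as name(argument=value, ...) on one line, values as JSON. carry_out: Moves the arm, as the interface text tells. Its arguments: {"type":"object","properties":{"moves":{"type":"array","items":{"type":"number"}}},"required":["moves"]}

```bash
ls; mkdir -p pics; python3 - <<'E'
from plant import status, imaging, workorder, manip
import cv2
s=status.state(); print({k:s[k] for k in ('time','tool_pos','tool_rot','gripper_width','contact_force')}, manip.tcp_to_tips)
for n in ('side','top'):
    cv2.imwrite(f'pics/{n}0.png',imaging.grab_frame(n)[:,:,::-1])
    c=imaging.camera_info(n); print(n,c)
E
```

```text
pics
{'time': 0.0, 'tool_pos': array([0.25041567, 0.57197485, 0.23805362]), 'tool_rot': array([ 0.69186432,  0.14421166,  0.6923333 , -0.14560689]), 'gripper_width': 0.9977203427162985, 'contact_force': array([-0.19577381,  0.03138743,  0.40969308])} 0.008
side {'K': array([[495.38721577,   0.        , 312.64495851],
       [  0.        , 495.38721577, 200.08012232],
       [  0.        ,   0.        ,   1.        ]]), 'R': array([[ 0.99961691,  0.02326784,  0.01498774],
       [ 0.02490227, -0.51977895, -0.85393777],
       [-0.01207898,  0.85398387, -0.52015925]]), 't': array([-0.58920102,  0.17265378,  1.13761456])}
top {'K': array([[462.59578522,   0.        , 321.40591603],
       [  0.        , 462.59578522, 199.50970473],
       [  0.        ,   0.        ,   1.        ]]), 'R': array([[-0.0243145 , -0.99934643, -0.02674909],
       [-0.98623612,  0.02835562, -0.16289345],
       [ 0.16354547,  0.02242025, -0.986281  ]]), 't': array([0.32495411, 0.60425666, 1.31987467])}
```

View pics/top0.png

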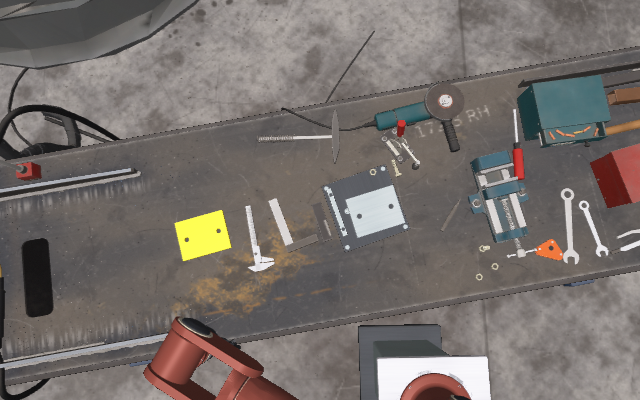

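View pics/side0.png

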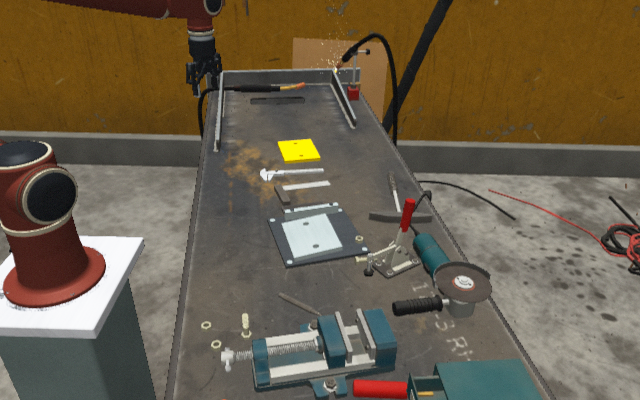

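The top picture shows the grey plate at about (376,211) on the dark fixture, with the fence at (336,212) on its left. The yellow decoy is at (203,235). The toggle clamp at (405,145) stands behind the fixture. I'll look closer.

```bash
python3 - <<'E'
import cv2
a=cv2.imread('pics/top0.png')[155:260,310:450]
cv2.imwrite('pics/top0c.png',cv2.resize(a,None,fx=5.6,fy=5.6,interpolation=cv2.INTER_CUBIC))
a=cv2.imread('pics/side0.png')[195:275,260:370]
cv2.imwrite('pics/side0c.png',cv2.resize(a,None,fx=7,fy=7,interpolation=cv2.INTER_CUBIC))
E
```

```text
(no output)
```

View pics/top0c.png

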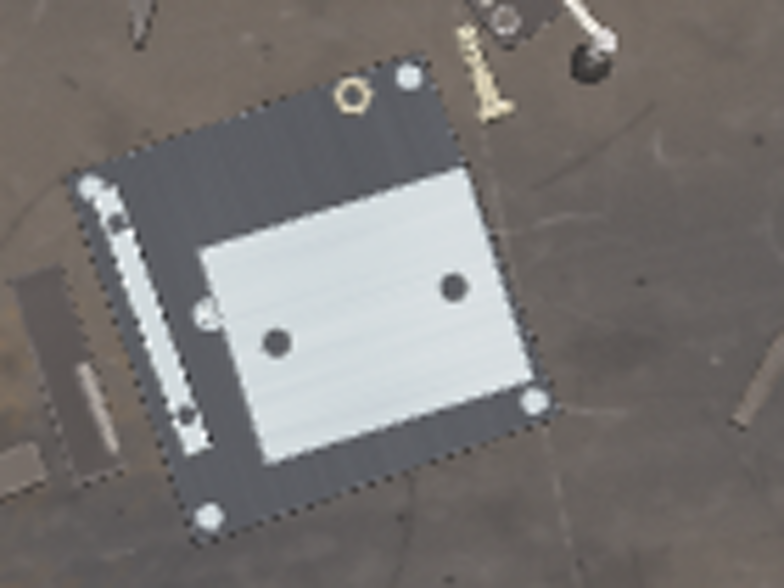

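View pics/side0c.png

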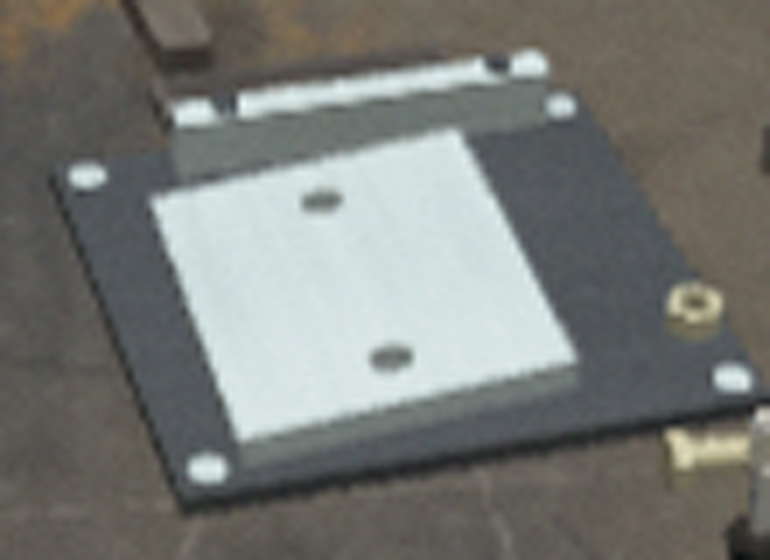

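The top crop shows the plate with its holes at crop (277,342) and (454,287). The left pin peeks out at (205,313), and the nut is at (353,95). Candidates for "plate": grey at (376,211), yellow at (203,235). I choose the grey one, which lies on the fixture. Next I fit the poses.

```bash
cat > h.py <<'E'
import numpy as np, cv2
from scipy.optimize import least_squares
from scipy.spatial.transform import Rotation as Ro
from plant import imaging
CI={n:imaging.camera_info(n) for n in('top','side')}
def proj(n,P,c=None):
    c=c or CI[n]; q=(c['R']@np.atleast_2d(P).T).T+c['t']; q=q@c['K'].T; return q[:,:2]/q[:,2:]
def T(p,P): # x,y,yaw
    c,s=np.cos(p[2]),np.sin(p[2]); P=np.atleast_2d(P)
    return np.c_[p[0]+c*P[:,0]-s*P[:,1],p[1]+s*P[:,0]+c*P[:,1],P[:,2]]
def plateT(p,P): # x,y,yaw,pitch,z
    R=Ro.from_euler('ZY',[p[2],p[3]]).as_matrix()
    return np.atleast_2d(P)@R.T+[p[0],p[1],p[4]]
def tc(u,s=5.6,o=(310,155)): return (np.array(u,float)+.5)/s+o-.5
def sc(u,s=7,o=(260,195)): return (np.array(u,float)+.5)/s+o-.5
E
cat > fit0.py <<'E'
from h import *
# fixture
B=np.array([[100,100,10],[100,-110,10],[-115,-110,10],[-115,100,10]])/1e3
F=np.array([[80,76,36],[-70,76,36]])/1e3
ft=tc([[70,175],[425,58],[550,410],[197,545]]); fs=sc([[183,512],[50,172]])
fe=sc([[548,78],[175,122]]) 
def r(p): return np.r_[(proj('top',T(p,B))-ft).ravel(),(proj('side',T(p,B[[2,3]]))-fs).ravel(),(proj('side',T(p,F))-fe).ravel()]
f=least_squares(r,[.55,-.1,.3]);print('fix',f.x,f.fun.round(2))
H=np.array([[60,75,12],[60,-75,12],[-60,-75,12],[-60,75,12],[0,50,12],[0,-50,12]])/1e3
pt=tc([[200,248],[465,167],[532,380],[268,463],[277,342],[454,287]]); ps=sc([[458,128],[578,362],[240,442],[150,200],[322,200],[391,357]])
def r2(p): return np.r_[(proj('top',plateT(p,H))-pt).ravel(),(proj('side',plateT(p,H))-ps).ravel()]
g=least_squares(r2,[f.x[0]-.03,f.x[1],f.x[2],-.11,.018]);print('pl',g.x,g.fun.round(2))
d=g.x[:2]-f.x[:2];c,s=np.cos(f.x[2]),np.sin(f.x[2])
print('rel mm',1e3*(c*d[0]+s*d[1]),1e3*(-s*d[0]+c*d[1]),'yaw',np.degrees(g.x[2]-f.x[2]),'pitch',np.degrees(g.x[3]))
np.save('fix.npy',f.x);np.save('pl.npy',g.x)
E
python3 fit0.py
```

```text
fix [0.59900162 0.18311591 0.3123297 ] [-0.76 -0.26 -0.13 -1.7   2.67  0.75  0.17 -0.17 -0.71 -1.71 -0.38 -0.77
  0.25 -1.01  0.    0.53]
pl [ 0.58040833  0.14976297  0.27746496 -0.11440238  0.01616751] [-0.18 -0.06 -0.08 -0.39  0.18 -0.4  -0.27 -0.26  0.02 -0.28  0.08 -0.37
 -0.11  0.23 -0.3  -0.25 -0.39 -0.   -0.12  0.01 -0.25  0.11 -0.26  0.15]
rel mm -27.942327178181735 -26.026051325649078 yaw -1.9976023783569616 pitch -6.554773555978086
```

```bash
cat > ov.py <<'E'
from h import *
def overlay(name,img,off,size,s,p,out):
    a=img[off[1]:off[1]+size[1],off[0]:off[0]+size[0]]
    a=cv2.resize(a,None,fx=s,fy=s,interpolation=cv2.INTER_CUBIC)
    B=np.array([[100,100,10],[100,-110,10],[-115,-110,10],[-115,100,10]])/1e3
    F=np.array([[80,76,36],[-70,76,36]])/1e3
    pn=np.array([[0,50,20],[0,-50,20]])/1e3
    f=lambda P:np.round((proj(name,T(p,P))-off+.5)*s-.5).astype(int)
    cv2.polylines(a,[f(B)],True,(0,0,255),1); cv2.polylines(a,[f(F)],False,(0,255,0),1)
    for q in f(pn): cv2.circle(a,tuple(int(v) for v in q),int(3*s/5),(255,0,255),1)
    cv2.imwrite(out,a)
if __name__=='__main__':
    p=np.load('fix.npy')
    overlay('top',cv2.imread('pics/top0.png'),np.array([310,155]),(140,105),5.6,p,'pics/ovt.png')
    overlay('side',cv2.imread('pics/side0.png'),np.array([260,195]),(110,80),7,p,'pics/ovs.png')
E
python3 ov.py
```

```text
(no output)
```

View pics/ovt.png

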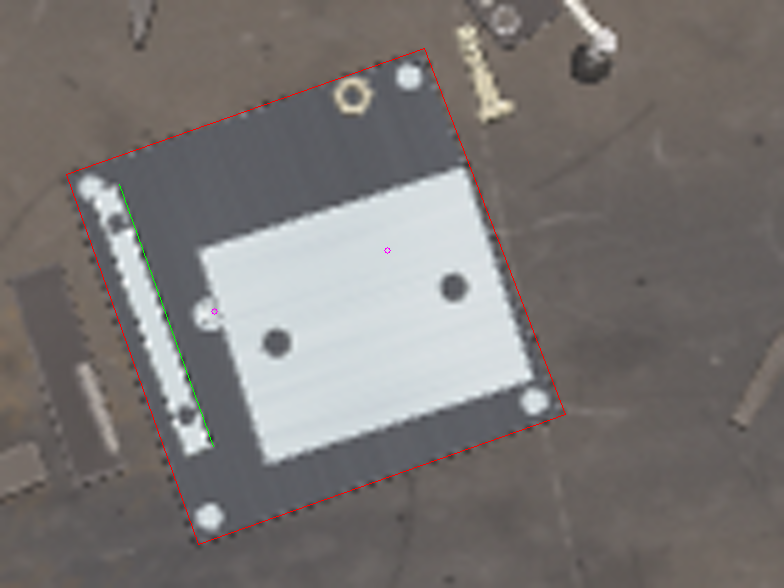

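View pics/ovs.png

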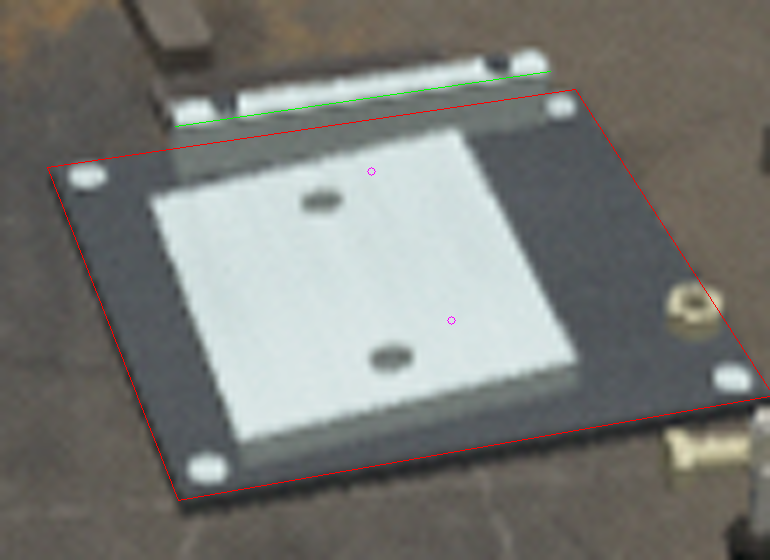

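```bash
cat > mv.py <<'E'
import sys
from h import *
from plant import status,manip
# target: fixture-frame x,y (mm), tip z(mm), jaw angle wrt fixture (deg; 0 => jaws along fixture x)
def plan(x,y,z,ang,pr=True):
    fx=np.load('fix.npy'); s=status.state()
    q=s['tool_rot'];R=Ro.from_quat([q[1],q[2],q[3],q[0]]).as_matrix()
    P=T(fx,[[x/1e3,y/1e3,z/1e3+manip.tcp_to_tips]])[0]
    d=R.T@(P-s['tool_pos'])*100
    yj=R[:,1]; cur=np.arctan2(yj[1],yj[0]); want=fx[2]+np.radians(ang)
    dt=(want-cur+np.pi/2)%np.pi-np.pi/2
    tw=-dt if R[2,0]<0 else dt
    # fixture axes in tool frame
    c,sn=np.cos(fx[2]),np.sin(fx[2])
    print('move cm',d.round(2),'twist',round(tw,3),'target',P.round(4)); print('fix x in tool',(R.T@[c,sn,0]).round(3),'fix y',(R.T@[-sn,c,0]).round(3),'t',s['time'],'F',s['contact_force'].round(2),'j6',s['joint_pos'][5].round(2),'tool',R[:,0].round(3))
    Q=R.T@np.eye(3)
    rel=s['tool_pos']-[fx[0],fx[1],manip.tcp_to_tips]; print('now in fixture mm',np.round([1e3*(c*rel[0]+sn*rel[1]),1e3*(-sn*rel[0]+c*rel[1]),1e3*rel[2]],1),'jaw deg',round(np.degrees(cur-fx[2]),2))
plan(*map(float,sys.argv[1:5]))
E
python3 mv.py -29 -125 120 0; python3 mv.py -120 -10 120 90
```

```text
move cm [ 11.07 -32.9   53.65] twist 0.846 target [0.6098 0.0553 0.128 ]
fix x in tool [-0.001  0.663  0.748] fix y [-0.001  0.748 -0.663] t 0.1 F [ 0.03 -0.08  0.78] j6 -0.12 tool [-0.001 -0.002 -1.   ]
now in fixture mm [-212.2  477.2  230.2] jaw deg 48.45
move cm [ 11.07 -30.33  39.22] twist -0.725 target [0.4879 0.1367 0.128 ]
fix x in tool [-0.001  0.663  0.748] fix y [-0.001  0.748 -0.663] t 0.1 F [ 0.03 -0.08  0.78] j6 -0.12 tool [-0.001 -0.002 -1.   ]
now in fixture mm [-212.2  477.2  230.2] jaw deg 48.45
```

Emit:
carry_out(moves=[0.8, 4, -33, 53.7, 0.846, 0.8, 4, -33, 53.7, 0.846, 0.8, 4, -33, 53.7, 0.846, 0.8, 4, -33, 53.7, 0.846, 0.8, 4, -33, 53.7, 0.846, 0.8, 4, -33, 53.7, 0.846, 0.8, 4, -33, 53.7, 0.846, 0.8, 4, -33, 53.7, 0.846, 0.8, 4, -33, 53.7, 0.846, 0.8, 4, -33, 53.7, 0.846, 0.8, 4, -33, 53.7, 0.846, 0.8, 4, -33, 53.7, 0.846])

```text
time: 1.1
tool_pos: [0.5358, 0.1606, 0.2071]
tool_rot: [0.571, 0.416, 0.572, -0.416]
contact_force: [0.4, 0.4, -0.0]
gripper_width: 0.802
```

```bash
python3 mv.py -29 -125 80 0
```

```text
move cm [11.91  3.82 12.3 ] twist -0.0 target [0.6098 0.0553 0.088 ]
fix x in tool [-0.001  1.    -0.   ] fix y [ 0. -0. -1.] t 1.1 F [ 0.39  0.45 -0.01] j6 -0.15 tool [-0.001  0.    -1.   ]
now in fixture mm [-67.   -2.  199.1] jaw deg -0.03
```

Emit:
carry_out(moves=[0.8, 4, 3.8, 12.3, 0, 0.8, 4, 3.8, 12.3, 0, 0.8, 4, 3.8, 12.3, 0, 0.8, 4, 3.8, 12.3, 0, 0.8, 8, 3.8, 12.3, 0, 0.8, 11, 3.8, 12.3, 0, 0.8, 12, 3.8, 12.3, 0, 0.8, 12, 3.8, 12.3, 0])

```text
time: 1.77
tool_pos: [0.606, 0.0576, 0.0833]
tool_rot: [0.569, 0.415, 0.574, -0.418]
contact_force: [-0.3, -0.1, 0.3]
gripper_width: 0.801
```

```bash
python3 mv.py -29 -125 15 0; python3 - <<'E'
from h import *
cv2.imwrite('pics/t1.png',imaging.grab_frame('top')[130:270,290:470,::-1].repeat(4,0).repeat(4,1))
cv2.imwrite('pics/w1.png',imaging.grab_frame('wrist')[:,:,::-1])
cv2.imwrite('pics/s1.png',imaging.grab_frame('side')[100:290,240:440,::-1].repeat(3,0).repeat(3,1))
E
```

```text
move cm [6.02 0.34 0.35] twist -0.0 target [0.6098 0.0553 0.023 ]
fix x in tool [-0.008  1.    -0.   ] fix y [ 0.003 -0.    -1.   ] t 1.7667 F [-0.3  -0.15  0.29] j6 -0.34 tool [-0.008  0.    -1.   ]
now in fixture mm [ -31.9 -121.6   75.3] jaw deg -0.01
```

View pics/w1.png

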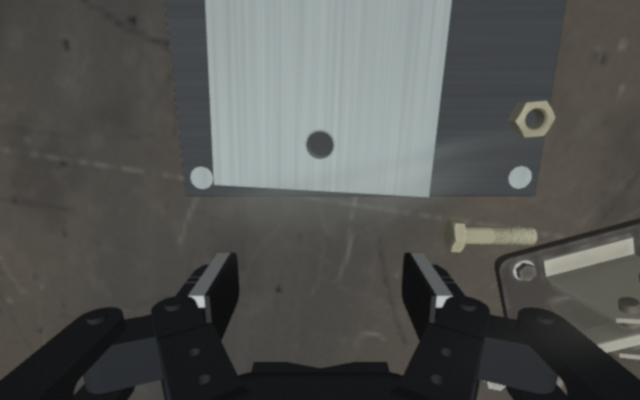

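View pics/s1.png

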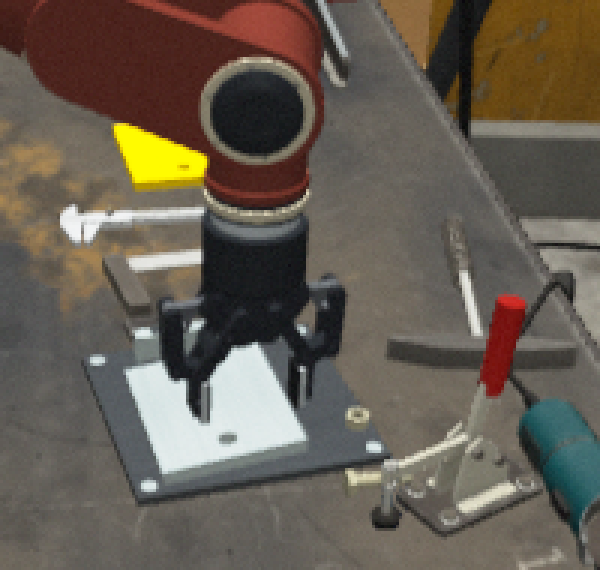

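Emit:
carry_out(moves=[0.8, 2, 0.2, 0.35, 0, 0.8, 4, 0.2, 0.35, 0, 0.8, 5, 0.2, 0.35, 0, 0.8, 6, 0.2, 0.35, 0, 0.8, 6, 0.2, 0.35, 0, 0.8, 6, 0.2, 0.35, 0])

```text
time: 2.42
tool_pos: [0.6126, 0.0547, 0.0283]
tool_rot: [0.572, 0.416, 0.571, -0.416]
contact_force: [0.3, 0.8, 0.7]
gripper_width: 0.8
```

```bash
python3 mv.py -29 -125 15 0; python3 - <<'E'
from h import *
cv2.imwrite('pics/w2.png',imaging.grab_frame('wrist')[:,:,::-1])
cv2.imwrite('pics/s2.png',cv2.resize(imaging.grab_frame('side')[170:290,250:390,::-1],None,fx=5,fy=5,interpolation=cv2.INTER_CUBIC))
E
```

```text
move cm [ 0.53 -0.25 -0.14] twist -0.0 target [0.6098 0.0553 0.023 ]
fix x in tool [ 0.001  1.    -0.   ] fix y [-0. -0. -1.] t 2.4167 F [0.31 0.79 0.65] j6 -0.34 tool [ 0.001 -0.    -1.   ]
now in fixture mm [ -26.5 -126.4   20.3] jaw deg -0.0
```

View pics/w2.png

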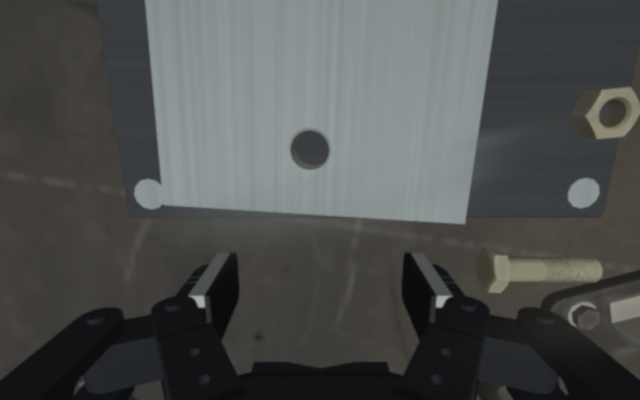

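View pics/s2.png

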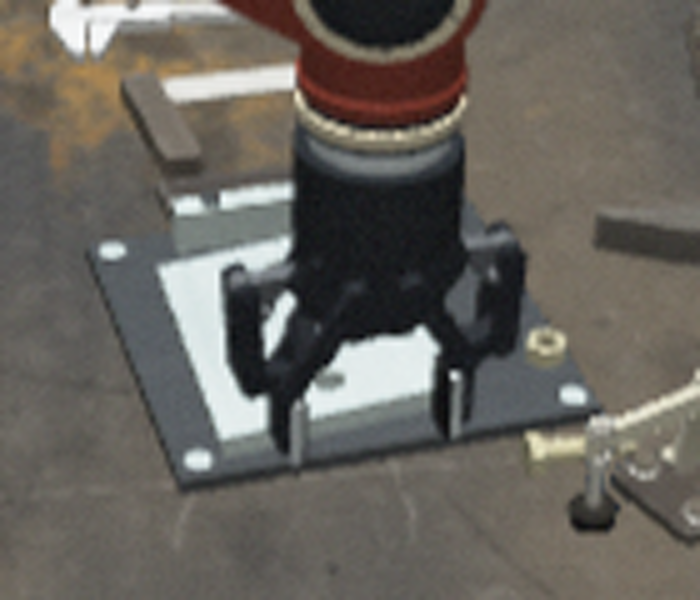

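```bash
python3 - <<'E'
from h import *
p=np.load('fix.npy')
for u in ([297,466],[457,437]):
  u=(np.array(u)+.5)/5+[250,170]-.5
  for y in(-137,-126):
    f=lambda v:proj('side',T(p,[[v[0],y/1e3,v[1]]]))[0]-u
    print(y,least_squares(f,[0,.02]).x*1e3)
E
```

```text
-137 [-64.41360104  29.512114  ]
-126 [-61.11102752  20.35543325]
-137 [13.79371416 30.13489379]
-126 [18.09298134 20.9861499 ]
```

Emit:
carry_out(moves=[0.8, 0.5, -0.2, -0.1, 0, 0.8, 1.0, -0.2, -0.1, 0, 0.8, 1.4, -0.2, -0.1, 0, 0.8, 1.4, -0.2, -0.1, 0, 0.8, 1.4, -0.2, -0.1, 0])

```text
time: 2.93
tool_pos: [0.6096, 0.0549, 0.013]
tool_rot: [0.571, 0.416, 0.572, -0.416]
contact_force: [0.2, 0.5, 0.3]
gripper_width: 0.798
```

```bash
python3 mv.py -29 -125 6 0; python3 - <<'E'
from h import *
cv2.imwrite('pics/s3.png',cv2.resize(imaging.grab_frame('side')[230:285,270:370,::-1],None,fx=7.5,fy=7.5,interpolation=cv2.INTER_CUBIC))
E
```

```text
move cm [-0.1   0.03 -0.03] twist -0.0 target [0.6098 0.0553 0.014 ]
fix x in tool [-0.001  1.    -0.   ] fix y [ 0. -0. -1.] t 2.9333 F [0.24 0.49 0.29] j6 -0.34 tool [-0.001  0.    -1.   ]
now in fixture mm [ -29.4 -125.3    5. ] jaw deg -0.02
```

View pics/s3.png

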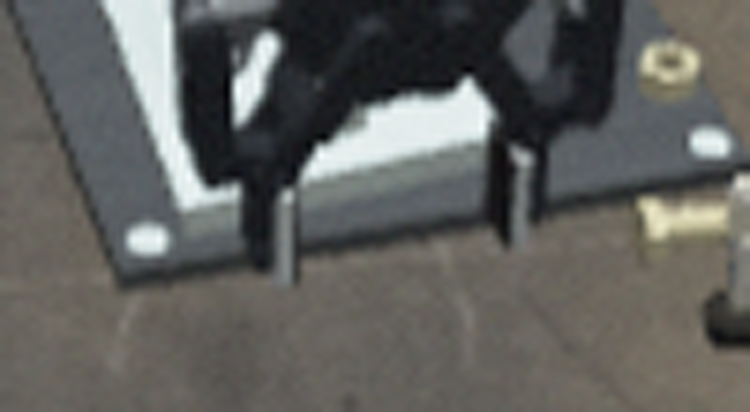

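Emit:
carry_out(moves=[0.8, 0, 0, -0.3, 0, 0.8, 0, 0, -0.6, 0, 0.8, 0, 0, -0.9, 0, 0.8, 0, 0, -0.9, 0])

```text
time: 3.32
tool_pos: [0.6071, 0.0641, 0.0138]
tool_rot: [0.572, 0.416, 0.572, -0.416]
contact_force: [-0.5, 0.5, -0.1]
gripper_width: 0.799
```

```bash
python3 mv.py -29 -115 6 0; python3 - <<'E'
from h import *
cv2.imwrite('pics/s4.png',cv2.resize(imaging.grab_frame('side')[230:285,270:370,::-1],None,fx=7.5,fy=7.5,interpolation=cv2.INTER_CUBIC))
cv2.imwrite('pics/w4.png',imaging.grab_frame('wrist')[:,:,::-1])
E
```

```text
move cm [-0.02 -0.02 -0.08] twist 0.0 target [0.6067 0.0648 0.014 ]
fix x in tool [0. 1. 0.] fix y [ 0.  0. -1.] t 3.3167 F [-0.48  0.49 -0.12] j6 -0.33 tool [ 0.  0. -1.]
now in fixture mm [ -28.8 -115.8    5.8] jaw deg 0.02
```

View pics/s4.png

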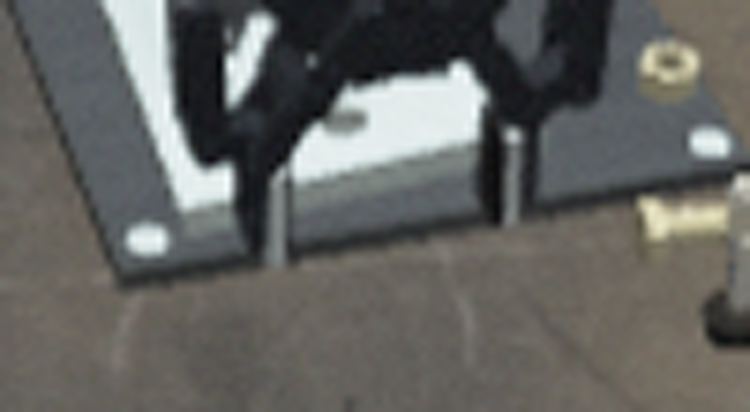

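View pics/w4.png

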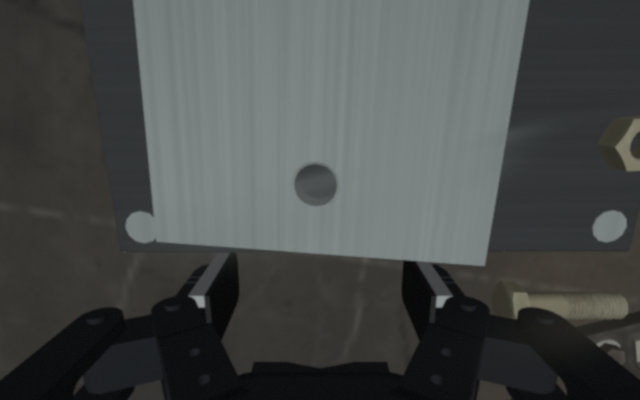

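Emit:
carry_out(moves=[0.8, 0, 0, -0.25, 0, 0.8, 0, 0, -0.5, 0, 0.8, 0, 0, -0.7, 0, 0.8, 0, 0, -0.9, 0, 0.8, 0, 0, -1.1, 0, 0.8, 0, 0, -1.3, 0, 0.8, 0, 0, -1.5, 0, 0.8, 0, 0, -1.7, 0, 0.8, 0, 0, -1.9, 0, 0.8, 0, 0, -2.1, 0])

```text
time: 4.25
tool_pos: [0.6007, 0.0834, 0.0136]
tool_rot: [0.572, 0.416, 0.572, -0.416]
contact_force: [0.1, -3.6, -0.0]
gripper_width: 0.799
```

```bash
python3 mv.py -29 -85 6 0; python3 - <<'E'
from h import *
cv2.imwrite('pics/t5.png',cv2.resize(imaging.grab_frame('top')[155:260,310:450,::-1],None,fx=5.6,fy=5.6,interpolation=cv2.INTER_CUBIC))
cv2.imwrite('pics/s5.png',cv2.resize(imaging.grab_frame('side')[195:275,260:370,::-1],None,fx=7,fy=7,interpolation=cv2.INTER_CUBIC))
E
```

```text
move cm [-0.04  0.   -1.04] twist -0.0 target [0.5975 0.0933 0.014 ]
fix x in tool [-0.  1. -0.] fix y [-0. -0. -1.] t 4.25 F [ 0.12 -3.64 -0.04] j6 -0.3 tool [-0. -0. -1.]
now in fixture mm [-29.  -95.4   5.6] jaw deg -0.01
```

View pics/t5.png

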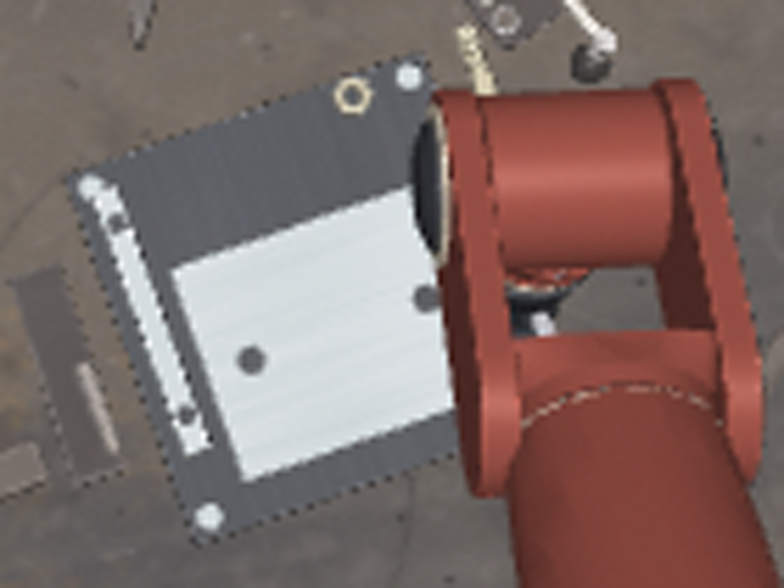

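View pics/s5.png

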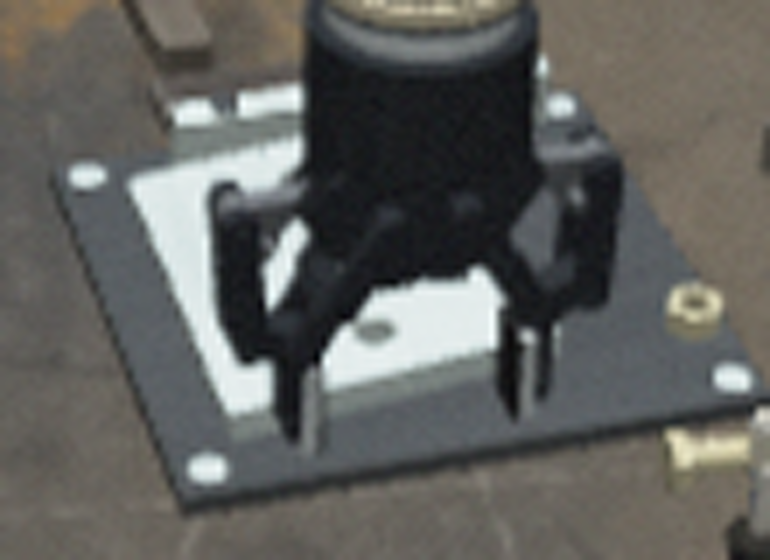

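Emit:
carry_out(moves=[0.8, 0, 0, -0.2, 0, 0.8, 0, 0, -0.4, 0, 0.8, 0, 0, -0.6, 0, 0.8, 0, 0, -0.8, 0, 0.8, 0, 0, -0.9, 0, 0.8, 0, 0, -1.0, 0])

```text
time: 4.85
tool_pos: [0.5978, 0.0931, 0.0137]
tool_rot: [0.572, 0.416, 0.572, -0.416]
contact_force: [1.0, -2.9, -0.1]
gripper_width: 0.803
```

```bash
python3 mv.py -29 -85 6 0; python3 - <<'E'
from h import *
cv2.imwrite('pics/t6.png',cv2.resize(imaging.grab_frame('top')[155:260,310:450,::-1],None,fx=5.6,fy=5.6,interpolation=cv2.INTER_CUBIC))
E
```

```text
move cm [-0.03 -0.01 -0.03] twist -0.0 target [0.5975 0.0933 0.014 ]
fix x in tool [ 0.  1. -0.] fix y [-0. -0. -1.] t 4.85 F [ 0.98 -2.92 -0.14] j6 -0.28 tool [ 0. -0. -1.]
now in fixture mm [-28.9 -85.3   5.7] jaw deg -0.01
```

View pics/t6.png

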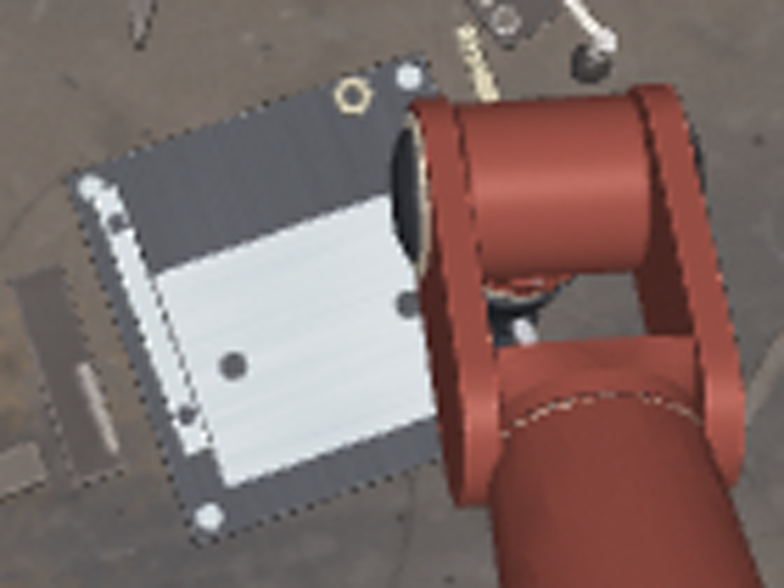

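The plate edge is almost at the fence. I'll creep the rest of the way until the force rises.

Emit:
carry_out(moves=[0.8, 0, 0, -0.1, 0, 0.8, 0, 0, -0.15, 0, 0.8, 0, 0, -0.2, 0, 0.8, 0, 0, -0.2, 0])

```text
time: 5.23
tool_pos: [0.5972, 0.0946, 0.0137]
tool_rot: [0.572, 0.416, 0.571, -0.416]
contact_force: [1.0, -4.8, 1.4]
gripper_width: 0.802
```

Emit:
carry_out(moves=[0.8, 0, 0, -0.1, 0, 0.8, 0, 0, -0.15, 0, 0.8, 0, 0, -0.15, 0])

```text
time: 5.48
tool_pos: [0.5974, 0.0948, 0.0138]
tool_rot: [0.573, 0.416, 0.571, -0.417]
contact_force: [1.9, -8.4, -1.1]
gripper_width: 0.798
```

Emit:
carry_out(moves=[0.8, 0, 0, 0.8, 0, 0.8, 0, 0, 2, 0, 0.8, -2, 0, 2.5, 0, 0.8, -6, 0, 2.5, 0, 0.8, -10, 0, 2.5, 0, 0.8, -10, -10, 0, -0.4, 0.8, -10, -10, 0, -0.8, 0.8, -10, -10, -5, -1.2, 0.8, -10, -10, -8, -1.57, 0.8, -10, -10, -8, -1.57, 0.8, -10, -10, -8, -1.57, 0.8, -10, -10, -8, -1.57])

```text
time: 6.48
tool_pos: [0.4764, 0.1426, 0.1137]
tool_rot: [0.694, 0.133, 0.695, -0.132]
contact_force: [-0.7, -0.0, -0.1]
gripper_width: 0.798
```

```bash
python3 mv.py -120 0 60 90; python3 - <<'E'
from h import *
cv2.imwrite('pics/t7.png',cv2.resize(imaging.grab_frame('top')[155:260,310:450,::-1],None,fx=5.6,fy=5.6,interpolation=cv2.INTER_CUBIC))
cv2.imwrite('pics/s7.png',cv2.resize(imaging.grab_frame('side')[195:275,260:370,::-1],None,fx=7,fy=7,interpolation=cv2.INTER_CUBIC))
E
```

```text
move cm [4.57 0.64 0.66] twist -0.688 target [0.4848 0.1462 0.068 ]
fix x in tool [0.    0.635 0.772] fix y [ 0.001  0.772 -0.635] t 6.4833 F [-0.75 -0.05 -0.07] j6 -1.05 tool [-0.     0.001 -1.   ]
now in fixture mm [-129.2   -0.9  105.7] jaw deg 50.55
```

View pics/t7.png

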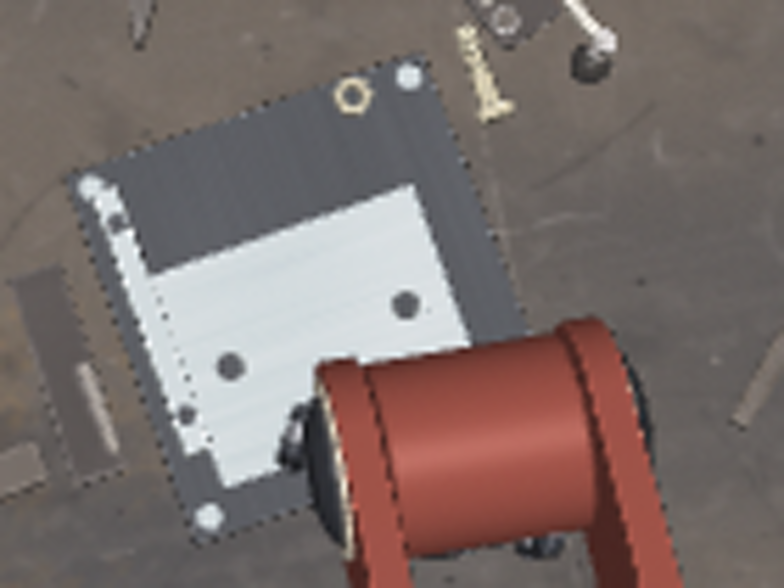

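View pics/s7.png

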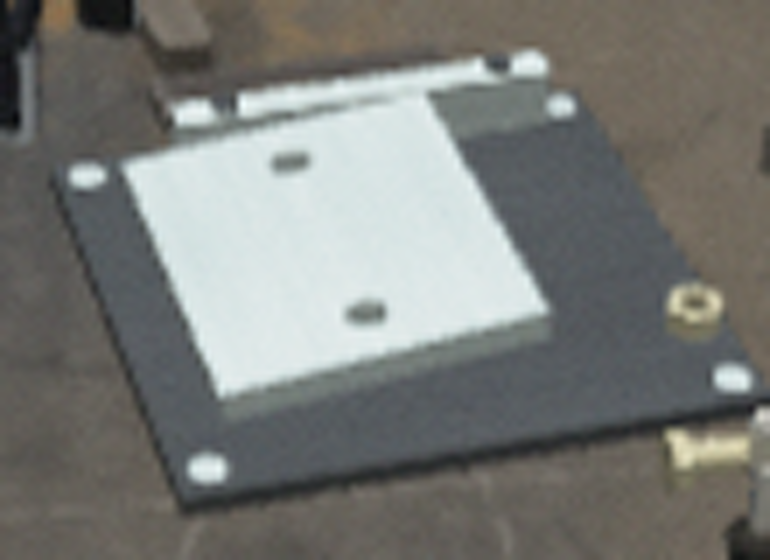

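```bash
cat > fitp.py <<'E'
from h import *
H=np.array([[60,75,12],[60,-75,12],[-60,-75,12],[-60,75,12],[0,50,12],[0,-50,12]])/1e3
def fitp(ti,pt,si,ps,g0=None):
    f=np.load('fix.npy')
    r=lambda p:np.r_[(proj('top',plateT(p,H[ti]))-tc(pt)).ravel(),(proj('side',plateT(p,H[si]))-sc(ps)).ravel()]
    g=least_squares(r,[f[0]-.03,f[1],f[2],-.11,.018]);print('pl',g.x.round(4),g.fun.round(1))
    d=g.x[:2]-f[:2];c,s=np.cos(f[2]),np.sin(f[2])
    print('rel mm',1e3*(c*d[0]+s*d[1]),1e3*(-s*d[0]+c*d[1]),'yaw',np.degrees(g.x[2]-f[2]),'pitch',np.degrees(g.x[3]))
E
python3 - <<'E'
from fitp import *
fitp([1,3,4,5],[(414,184),(226,487),(230,367),(405,305)],range(6),[(430,95),(550,312),(222,397),(122,163),(291,161),(366,312)])
E
```

```text
pl [ 0.5699  0.1754  0.3084 -0.1017  0.0161] [-0.2 -0.3 -0.4 -0.3  0.1 -0.6  0.3 -0.4 -0.9 -0.3 -0.1  0.2 -0.4 -0.2
  0.   0.1  0.   0.2 -0.1  0.2]
rel mm -30.019611566478318 1.6355045504542154 yaw -0.22440013553425742 pitch -5.826495491309506
```

Emit:
carry_out(moves=[0.8, 0, 0.6, 0.6, -0.12, 0.8, 0, 0.6, 0.6, -0.24, 0.8, 0, 0.6, 0.6, -0.36, 0.8, 0, 0.6, 0.6, -0.48, 0.8, 0, 0.6, 0.6, -0.6, 0.8, 0, 0.6, 0.6, -0.69, 0.8, 3, 0.6, 0.6, -0.69, 0.8, 6, 0.6, 0.6, -0.69, 0.8, 6, 0.6, 0.6, -0.69])

```text
time: 7.33
tool_pos: [0.4803, 0.1441, 0.0479]
tool_rot: [0.695, -0.106, 0.703, 0.107]
contact_force: [-0.1, -0.8, -1.7]
gripper_width: 0.806
```

```bash
python3 mv.py -120 0 6 90; python3 - <<'E'
from h import *
cv2.imwrite('pics/s8.png',cv2.resize(imaging.grab_frame('side')[180:275,240:370,::-1],None,fx=6,fy=6,interpolation=cv2.INTER_CUBIC))
E
```

```text
move cm [3.38 0.06 0.53] twist -0.01 target [0.4848 0.1462 0.014 ]
fix x in tool [-0.011  0.01   1.   ] fix y [ 0.003  1.    -0.01 ] t 7.3333 F [-0.11 -0.8  -1.68] j6 -1.73 tool [-0.011 -0.001 -1.   ]
now in fixture mm [-125.    -0.7   39.9] jaw deg 89.42
```

View pics/s8.png

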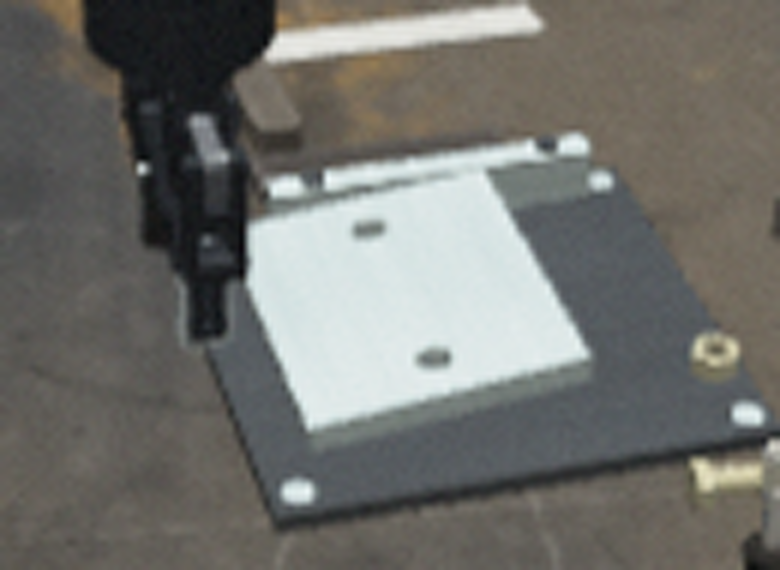

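Emit:
carry_out(moves=[0.8, 1, 0, 0.2, 0, 0.8, 2, 0, 0.2, 0, 0.8, 3, 0, 0.2, 0, 0.8, 3.3, 0, 0.2, 0, 0.8, 3.3, 0, 0.2, 0, 0.8, 3.3, 0, 0.2, 0])

```text
time: 7.88
tool_pos: [0.4867, 0.1456, 0.0207]
tool_rot: [0.699, -0.108, 0.699, 0.108]
contact_force: [-0.5, 0.1, 0.2]
gripper_width: 0.8
```

```bash
python3 mv.py -106 0 6 90; python3 - <<'E'
from h import *
cv2.imwrite('pics/s9.png',cv2.resize(imaging.grab_frame('side')[180:275,240:370,::-1],None,fx=6,fy=6,interpolation=cv2.INTER_CUBIC))
E
```

```text
move cm [0.67 0.12 1.24] twist -0.006 target [0.4981 0.1505 0.014 ]
fix x in tool [-0.     0.006  1.   ] fix y [ 0.     1.    -0.006] t 7.8833 F [-0.5   0.12  0.21] j6 -1.73 tool [-0.  0. -1.]
now in fixture mm [-118.4   -1.2   12.7] jaw deg 89.64
```

View pics/s9.png

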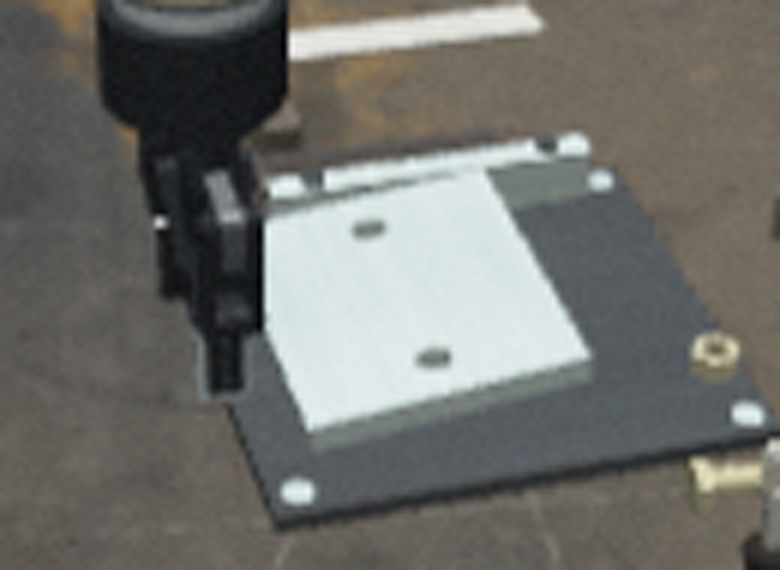

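Emit:
carry_out(moves=[0.8, 0.4, 0.1, 0, 0, 0.8, 0.7, 0.1, 0.2, 0, 0.8, 0.7, 0.1, 0.6, 0, 0.8, 0.7, 0.1, 1, 0, 0.8, 0.7, 0.1, 1.3, 0, 0.8, 0.7, 0.1, 1.5, 0, 0.8, 0.7, 0.1, 1.7, 0, 0.8, 0.7, 0.1, 1.9, 0, 0.8, 0.7, 0.1, 2.1, 0, 0.8, 0.7, 0.1, 2.3, 0, 0.8, 0.7, 0.1, 2.5, 0])

```text
time: 8.85
tool_pos: [0.5084, 0.1537, 0.0132]
tool_rot: [0.697, -0.108, 0.701, 0.108]
contact_force: [-6.9, -2.2, 6.3]
gripper_width: 0.804
```

```bash
python3 mv.py -71 0 6 90; python3 - <<'E'
from h import *
cv2.imwrite('pics/s10.png',cv2.resize(imaging.grab_frame('side')[180:275,240:370,::-1],None,fx=6,fy=6,interpolation=cv2.INTER_CUBIC))
E
```

```text
move cm [-0.09  0.03  2.42] twist -0.006 target [0.5314 0.1613 0.014 ]
fix x in tool [-0.005  0.006  1.   ] fix y [ 0.     1.    -0.006] t 8.85 F [-6.88 -2.19  6.26] j6 -1.72 tool [-0.005 -0.001 -1.   ]
now in fixture mm [-95.2  -0.1   5.2] jaw deg 89.67
```

View pics/s10.png

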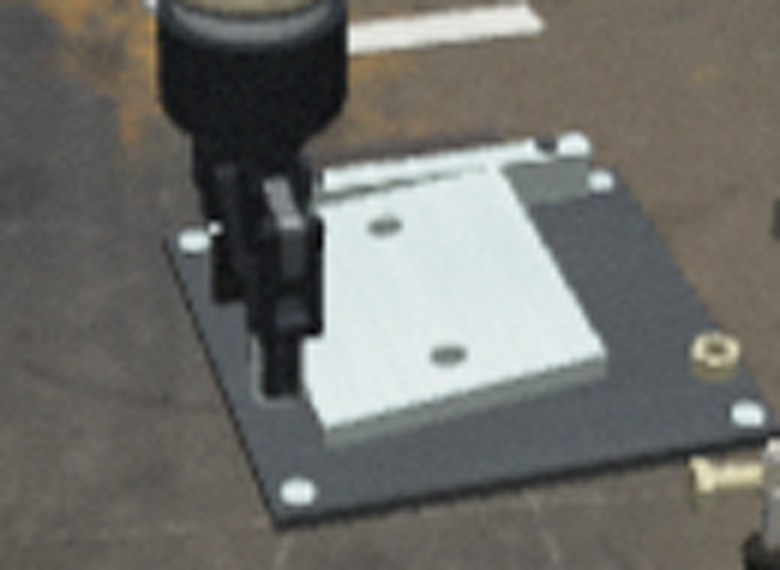

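Emit:
carry_out(moves=[0.8, -0.15, 0, 0, 0, 0.8, -0.15, 0, 0.2, 0, 0.8, -0.15, 0, 0.4, 0, 0.8, -0.15, 0, 0.6, 0, 0.8, -0.15, 0, 0.8, 0, 0.8, -0.15, 0, 1.0, 0])

```text
time: 9.4
tool_pos: [0.5197, 0.1571, 0.0149]
tool_rot: [0.699, -0.108, 0.699, 0.108]
contact_force: [-3.2, -1.0, -1.2]
gripper_width: 0.796
```

```bash
python3 mv.py -71 0 7 90; python3 - <<'E'
from h import *
cv2.imwrite('pics/s11.png',cv2.resize(imaging.grab_frame('side')[195:275,260:370,::-1],None,fx=7,fy=7,interpolation=cv2.INTER_CUBIC))
cv2.imwrite('pics/t11.png',cv2.resize(imaging.grab_frame('top')[155:260,310:450,::-1],None,fx=5.6,fy=5.6,interpolation=cv2.INTER_CUBIC))
E
```

```text
move cm [-0.01  0.05  1.25] twist -0.006 target [0.5314 0.1613 0.015 ]
fix x in tool [-0.001  0.006  1.   ] fix y [ 0.     1.    -0.006] t 9.4 F [-3.15 -1.03 -1.17] j6 -1.72 tool [-0.001 -0.    -1.   ]
now in fixture mm [-83.5  -0.4   6.9] jaw deg 89.65
```

View pics/s11.png

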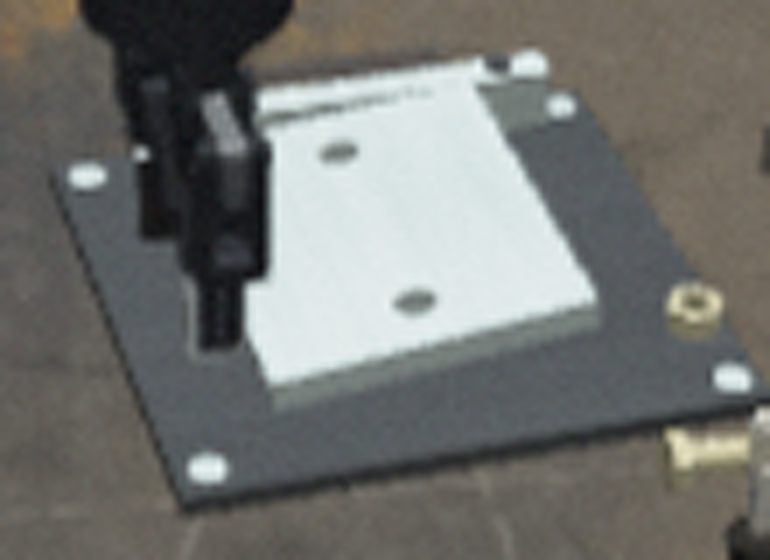

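View pics/t11.png

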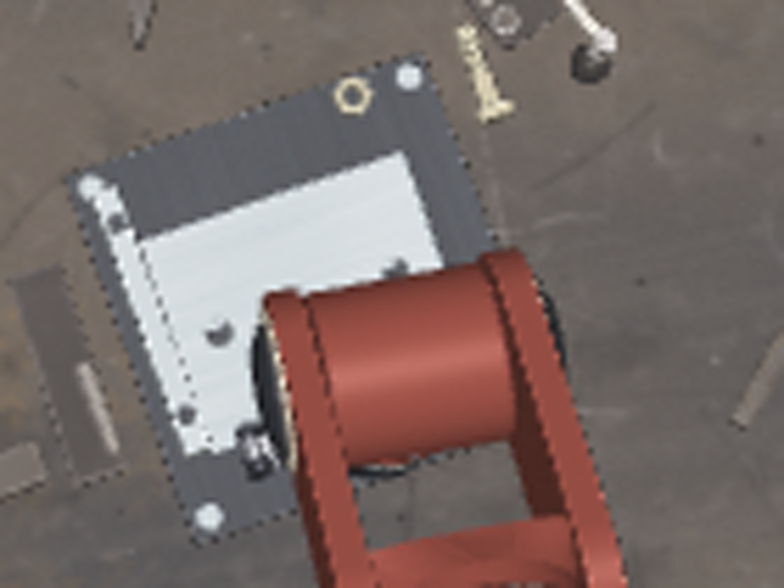

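The pins now show at the far-side rims of both holes, and the plate is still along the fence. I'll continue slowly.

Emit:
carry_out(moves=[0.8, 0, 0, 0.2, 0, 0.8, 0, 0, 0.35, 0, 0.8, 0, 0, 0.5, 0, 0.8, 0, 0, 0.65, 0, 0.8, 0, 0, 0.75, 0, 0.8, 0, 0, 0.85, 0, 0.8, 0, 0, 0.95, 0, 0.8, 0, 0, 0.95, 0])

```text
time: 10.17
tool_pos: [0.5299, 0.1602, 0.0159]
tool_rot: [0.7, -0.108, 0.698, 0.108]
contact_force: [-0.5, -0.2, -0.0]
gripper_width: 0.799
```

```bash
python3 mv.py -71 0 7 90; python3 - <<'E'
from h import *
cv2.imwrite('pics/s12.png',cv2.resize(imaging.grab_frame('side')[195:275,260:370,::-1],None,fx=7,fy=7,interpolation=cv2.INTER_CUBIC))
cv2.imwrite('pics/t12.png',cv2.resize(imaging.grab_frame('top')[155:260,310:450,::-1],None,fx=5.6,fy=5.6,interpolation=cv2.INTER_CUBIC))
E
```

```text
move cm [0.09 0.06 0.18] twist -0.006 target [0.5314 0.1613 0.015 ]
fix x in tool [0.002 0.006 1.   ] fix y [-0.     1.    -0.006] t 10.1667 F [-0.48 -0.16 -0.02] j6 -1.72 tool [ 0.002  0.    -1.   ]
now in fixture mm [-72.8  -0.6   7.9] jaw deg 89.65
```

View pics/s12.png

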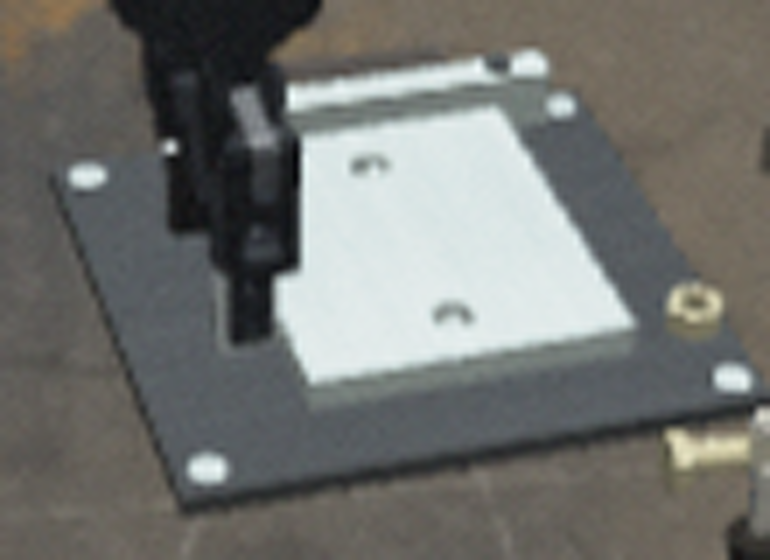

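View pics/t12.png

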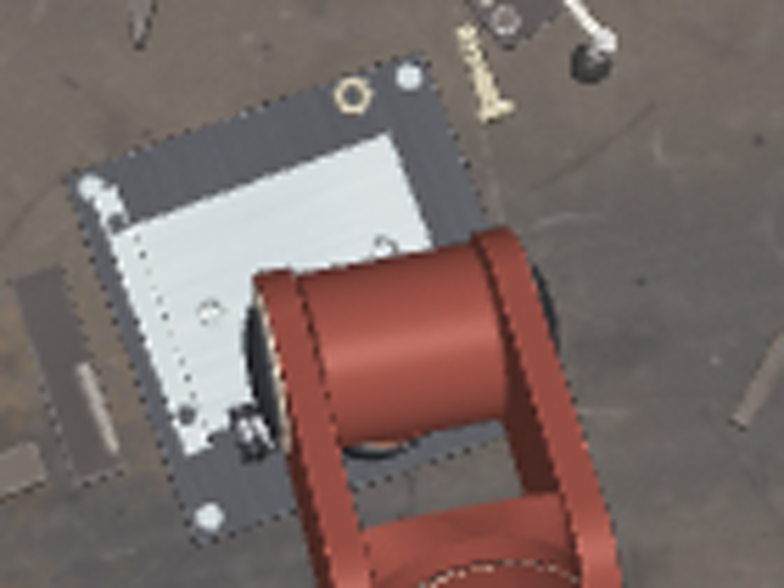

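It looks dropped: the fence face is visible again above the plate's left edge, and the pins show in both holes. I'll back off and check.

Emit:
carry_out(moves=[0.8, 0, 0, -0.5, 0, 0.8, 0, 0, -1.5, 0, 0.8, 0, 0, -3, 0, 0.8, -4, 0, -6, 0, 0.8, -8, 0, -9, 0, 0.8, -10, 0, -12, 0, 0.8, -12, 10, -14, 0, 0.8, -12, 15, -14, 0, 0.8, -12, 20, -14, 0, 0.8, -12, 20, -14, 0, 0.8, -12, 20, -14, 0, 0.8, -12, 20, -14, 0])

```text
time: 11.27
tool_pos: [0.332, 0.3127, 0.136]
tool_rot: [0.699, -0.109, 0.698, 0.111]
contact_force: [-0.1, -0.5, 1.2]
gripper_width: 0.803
```

```bash
python3 - <<'E'
from h import *
cv2.imwrite('pics/s13.png',cv2.resize(imaging.grab_frame('side')[195:275,260:370,::-1],None,fx=7,fy=7,interpolation=cv2.INTER_CUBIC))
cv2.imwrite('pics/t13.png',cv2.resize(imaging.grab_frame('top')[155:260,310:450,::-1],None,fx=5.6,fy=5.6,interpolation=cv2.INTER_CUBIC))
E
```

```text
(no output)
```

View pics/s13.png

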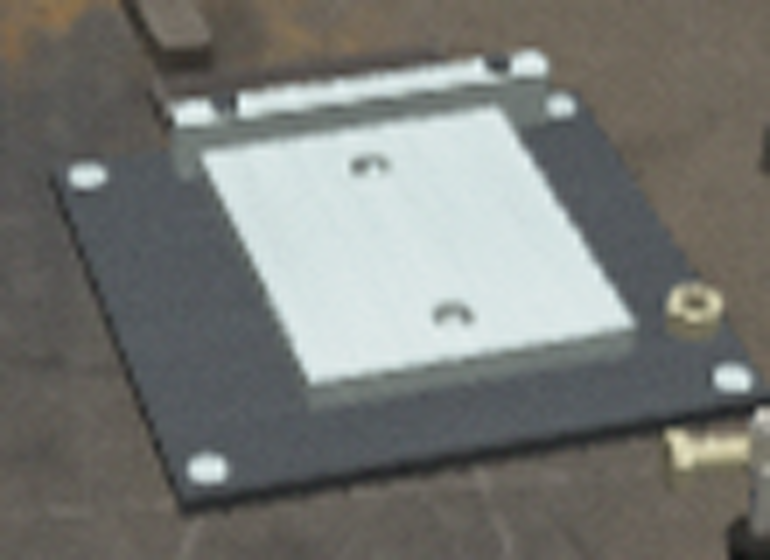

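View pics/t13.png

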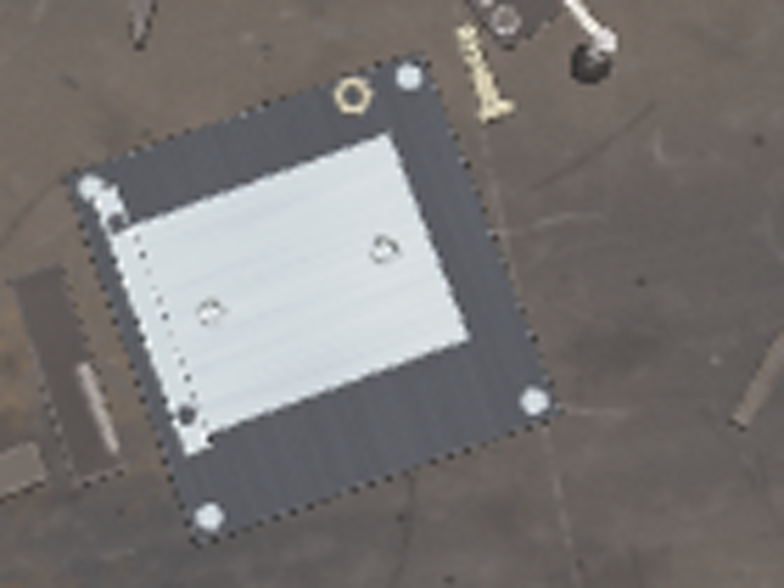

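```bash
python3 - <<'E'
from fitp import *
fitp([1,2,4,5],[(390,133),(467,340),(210,313),(384,250)],range(6),[(500,107),(635,327),(313,385),(203,152),(369,165),(453,314)])
E
```

```text
pl [ 0.599   0.1849  0.3156 -0.0066  0.0094] [-0.3 -0.3  0.  -0.5  0.1 -0.4  0.  -0.2 -0.1  0.1 -0.1 -0.1 -0.6 -0.2
 -0.2  0.3  0.2  0.  -0.2  0. ]
rel mm 0.5464406106975522 1.7336069097825595 yaw 0.18630441080585433 pitch -0.377891499832692
```

The plate measures flat (pitch −0.4°, underside at 9.4 mm) and over the pins. The nut, bolt and offcut haven't moved. I'm handing in.

```bash
python3 -c "
from plant import workorder
print(workorder.job_done())"
```

```text
the job is handed in; nothing more can be done
None
```

The plate is seated: both holes have dropped over the pins and it lies flat on the base. I handed the job in at about 11 s, with the arm clear of everything.

- **What I did:** With the open fingertips I pushed the plate's right edge left until it met the fence, at about 8 N. I then pushed its near edge away from the robot until it dropped. I never gripped or lifted the plate.
- **Last check on the plate:** A fit to both camera pictures put it 0.5 mm off in x and 1.7 mm off in y, turned 0.2°. Its pitch was −0.4° and its underside 9.4 mm up, against 10 mm nominal. The pins are visible in both holes.
- **Bystanders:** The nut, bolt and offcut look unmoved in the before and after close-ups. I did not re-check the try square and centre punch, but the arm never worked near them.

**Disagreements:**
- The y offset of 1.7 mm is more than the 1 mm gap to the fence allows. I put this down to fixture fit and calibration error, about 2 mm.
- With the jaws open the fingertips stood several mm higher than the stated tip distance, so I corrected the height from the side picture.
- A vertical force of about 6 N appeared early in the second push, probably a fingertip touching the base or the plate's edge. It went away after I raised the tool 1.5 mm.

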